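# Change the wheel on the small bench grinder

## Robot

A 6-joint arm with a two-finger parallel gripper is mounted at the origin on the work surface. World frame = base frame: x ahead of the robot, y to its left, z up, the work surface at z = 0. Lengths are in m, angles in rad, forces in N, time in s.
With the tool pointing down it reaches from about 0.3 to 0.875 m from the base axis. Payload 6.4 kg.
Tool frame: the origin (TCP) lies at the very end of the fingers, on their centre line; the grasp point (between the pads) lies 19 mm behind it (manip.grip_point_offset is the distance from the TCP to the grasp point, in m); z points along the fingers, y is the line along which they close (so a half turn about z gives the same grasp; the last joint's range is limited). The gripper opens to 88 mm and grips with 3 to 60 N. Pads are 18 mm wide; open, the fingers measure 123 mm over their backs; the gripper's body (75 mm by 187 mm) begins 45 mm behind the grasp point.
Start: joints at [-1.394, 0.181, 1.607, -0, 1.354, -0.206], TCP at [0.215, -0.533, 0.211] pointing down, gripper open.
Joint ranges: [-2.99, 2.99], [-0.89, 2.07], [0.3, 2.58], [-1.14, 4.28], [0, 2.63], [-3.12, 3.12]. Speed limits (rad/s): [2.57, 2.57, 3.01, 3.14, 3.14, 3.14].

## Interface

Orientations are given as a 3x3 rotation matrix whose columns are the frame's x, y, z axes.
In Python, from rig import status, imaging, job, spotter, manip gives the robot as it stands.
- The arm moves only by the tool jog_arm, never from a script. Its argument "commands" is a list of rows, each an object with "translation": the shift along the tool's x, y, z in cm, a list of three; "rot": the turn, a rotation vector about the tool's x, y, z in rad, a list of three; "hand": the opening, from 0 (shut) to 1 (fully open). A call has 1 to 5 rows; each row is the pose to reach, as a shift and turn from the pose commanded when the call began, along the tool's axes at that moment; what a row does not reach only later rows make up. A row lasts 1/8 s, in which the tool goes at most 62.5 mm and 10.7 degrees, less where a joint would pass 70% of its speed; a pose out of reach is approached as far as the arm can. A call with a gripper value outside its range is refused whole. The fingers move at their own pace and stop on an object; "squeeze" is the grip in N (left out, the last holds). Time passes only in rows, so rows that repeat a pose let the fingers close. It gives the time, the measured TCP pose, the force, the opening and the grip force at its end, in the units of the state.
- status.get_obs(): the state, without advancing time (a new reading comes with each control period).
- imaging.grab_frame(name): name is "side" or "top" or "wrist"; returns a dict with "img" (384x512x3 uint8, red, green, blue), "K" (3x3 intrinsics, pixels), "origin" and "rotation" of the camera in the world; the wrist camera has in their place "mount" (4x4, takes a point from camera to tool coordinates, whose origin is the TCP and whose axes are the flange's). Camera axes: x right, y up, looking along -z (the intrinsics and any distortion apply to the point x, -y, -z); pixel columns grow to the right and rows downward; lengths in m; the calibration is good to about 2 mm. A picture is of the moment at which its call begins: read the wrist's pose just before it. There is no depth.
- job.finish_job(): hands the job in; it is judged then, once.
Trained networks look in a picture, given as the dict that the camera call returned (one of the last four; its "shot" number tells which), for a name from the list of things; names that differ only in an ending like _2 or _b are one class to them, and where a whole thing is asked for, a point or a joint stands for the part that bears it (a point fixed in the world has none). Each returns a list of dicts, best first, with "p" (0 to 1); they miss things now and then, are a little off and sometimes report something else, mostly with a low value. They report only what shows in the picture. A call takes as long as a camera call. They do not tell look-alikes from the thing itself.
- spotter.masks_of(picture, name): "mask" (384x512 bool, what is visible of it).
- spotter.place_of(picture, name): "xyz" ([x, y, z] in m, in world coordinates, good to about 4 mm: a listed point, or the origin of a listed thing).
The state is a dict: "t": time; "joint_positions": joint angles; "dq": joint speeds; "effort": joint torques, N m; "ee_pos": TCP position; "eef_rot": TCP orientation; "ft_force": force on the tool from outside, world axes, zero at the start; "torque": the same for the moment, N m; "gripper_width": finger opening in m; "grasp_force": force on a finger pad.
Only numpy, scipy, OpenCV 4.12 (cv2) and the standard library are available. Lean on these libraries where they do the work, as an engineer would, in place of code of your own. Each camera call takes 0.05 s, during which the arm holds its last target. There are 200 camera calls.

## Task

Change the wheel on the bench grinder: lift the worn grinding wheel off the upright spindle and lay it flat in the empty black tray. Then slide onto the spindle, in this order, the larger steel flange, the new grinding wheel, the smaller steel flange and last the retaining cap from the steel parts tin, each fully down on the one below and let go before the next.

Things in the scene. Friction and masses are not known exactly. Their poses are not given: they have to be found in the camera images.
- grinder: Green square housing 120 x 120 mm, 35 mm high, fixed to the bench, with an upright steel spindle at its centre: a seat collar 30 mm across whose top is 40 mm above the bench, then a round shaft 12 mm in diameter up to 83 mm, then a cone narrowing to a 4 mm blunt tip at 93 mm. Origin at the centre of the underside on the bench, on the spindle's axis; z up. At the start the worn wheel sits on the seat. The spindle does not turn.
- worn_wheel: The worn wheel: reddish-brown abrasive disc 46 mm in diameter, 16 mm thick, bore 18 mm, 50 g; at the start it sits loosely on the grinder's spindle, its underside on the seat 40 mm above the bench. Origin at the centre of its underside, z up along the bore.
- tray: Low open black tray, fixed, empty: 150 mm (its x) by 120 mm (its y) outside, walls 4 mm thick and 20 mm high, floor 4 mm thick. Origin at the centre of its underside on the bench.
- big_flange: The larger flange: plain steel disc 50 mm in diameter, 10 mm thick, bore 18 mm, 70 to 140 g, on the bench. It lies flat, origin at the centre of its underside, z up along the bore; the yaw means nothing (round). 
- new_wheel: The new wheel: reddish-brown abrasive disc 60 mm in diameter, 16 mm thick, bore 18 mm, 65 to 125 g, on the bench. It lies flat, origin at the centre of its underside, z up along the bore; the yaw means nothing (round). 
- small_flange: The smaller flange: plain steel disc 38 mm in diameter, 10 mm thick, bore 18 mm, about 60 g, on the bench. It lies flat, origin at the centre of its underside, z up along the bore; the yaw means nothing (round). 
- cap: The retaining cap: round knurled aluminium cap 32 mm in diameter (about 33 mm over the knurls), 24 mm high, closed on top, with an 18 mm bore 20 mm deep open below; it just slips over the spindle's end, no thread; 40 g. It stands mouth down on the tin's floor, up to 22 mm off the tin's centre each way along the tin's sides. Origin at the centre of its underside, z up.
- tin: Open square steel parts tin, fixed: 130 x 130 mm outside, walls 3 mm thick and 35 mm high, floor 3 mm thick; it holds only the cap. Origin at the centre of its underside on the bench.
There are look-alikes about, which are no part of the job. Leave any purple or white look-alike of the new_wheel alone.

How it is judged:
By the outcome, as a careful person would: the job done as asked, in the order asked, and still so for the second after the job is handed in, with the robot touching nothing.
It also fails if it takes over 144 s, if anything falls off the work surface, if the arm or the gripper's body presses on something with over 40 N, if the wrist force passes 120 N, or if a joint passes its speed limit or range.

## Working session

There is one attempt and no reset: what is moved stays moved. The work goes in short steps, Python scripts to look and compute and a tool call to move; the robot and the scene stay as the last step left them, time stands still between calls to the robot, and variables do not carry over. Pictures are saved under pics/ and viewed, at most 14 in all, crops included, and the job is handed in when it is done.

Besides the shell and the picture viewer there is one more tool, called after "Request:" by a JSON object that holds its "name" and its "arguments". jog_arm: Moves the arm, as the interface text tells. Its arguments: {"type":"object","properties":{"commands":{"type":"array"},"squeeze":{"type":"number"}},"required":["commands"]}

```bash
ls; mkdir -p pics
cat > h.py <<'E'
import numpy as np, cv2
from rig import status, imaging, job, spotter, manip
def ray(f,u,v,o=None,R=None):
    K=f["K"]; d=np.array([(u-K[0,2])/K[0,0],-(v-K[1,2])/K[1,1],-1.])
    return d
def campose(f,obs=None):
    if "origin" in f: return np.array(f["origin"]),np.array(f["rotation"])
    M=np.array(f["mount"]); R=np.array(obs["eef_rot"]); p=np.array(obs["ee_pos"])
    return p+R@M[:3,3], R@M[:3,:3]
def pix2z(f,u,v,z,obs=None):
    o,R=campose(f,obs); d=R@ray(f,u,v); return o+d*(z-o[2])/d[2]
def proj(f,P,obs=None):
    o,R=campose(f,obs); c=R.T@(np.array(P)-o); K=f["K"]
    return K[0,0]*c[0]/-c[2]+K[0,2], K[1,1]*-c[1]/-c[2]+K[1,2]
def save(f,n): cv2.imwrite("pics/"+n+".png",cv2.cvtColor(f["img"],cv2.COLOR_RGB2BGR))
E
python3 - <<'E'
from h import *
o=status.get_obs(); print(o["t"],o["ee_pos"],o["eef_rot"],o["gripper_width"],manip.grip_point_offset)
ims=[]
for n in ("top","side"):
    f=imaging.grab_frame(n); save(f,n+"0"); print(n,f["origin"],f["K"].tolist(), [k for k in f])
    for t in ("grinder","worn_wheel","tray","big_flange","new_wheel","small_flange","cap","tin"):
        print(n,t,[(np.round(r["xyz"],3).tolist(),round(r["p"],2)) for r in spotter.place_of(f,t)][:4])
f=imaging.grab_frame("wrist"); print(f["mount"])
print([k for k in f])
E
```

```text
pics
0.0 [ 0.21466883 -0.53279997  0.21022161] [[ 9.27634803e-01  3.73488391e-01 -3.06890882e-04]
 [ 3.73488351e-01 -9.27633305e-01  1.70391734e-03]
 [ 3.51711143e-04 -1.69523320e-03 -9.99998501e-01]] 0.0881038205864478 0.0187
top [ 0.34099601 -0.00508694  0.90964541] [[367.8665756946015, 0.0, 255.1431699362912], [0.0, 367.8665756946015, 191.41290599275095], [0.0, 0.0, 1.0]] ['img', 'K', 'origin', 'rotation', 'shot']
top grinder [([0.522, 0.328, 0.003], 0.93), ([0.518, 0.327, 0.038], 0.34)]
top worn_wheel [([0.519, 0.33, 0.041], 0.82)]
top tray [([0.498, -0.362, 0.005], 0.74)]
top big_flange [([0.448, -0.004, 0.001], 0.62)]
top new_wheel [([0.664, -0.353, 0.0], 0.95), ([0.362, 0.061, 0.002], 0.81), ([0.34, -0.121, 0.004], 0.7), ([0.446, -0.139, 0.003], 0.55)]
top small_flange [([0.449, 0.137, -0.002], 0.5)]
top cap [([0.629, -0.022, 0.005], 0.49), ([0.52, 0.329, -0.001], 0.41)]
top tin [([0.644, -0.015, -0.003], 0.68)]
side [0.22739381 0.64389041 0.6950953 ] [[350.8360467388101, 0.0, 253.56973107701566], [0.0, 350.8360467388101, 188.70200522814034], [0.0, 0.0, 1.0]] ['img', 'K', 'origin', 'rotation', 'shot']
side grinder [([0.521, 0.325, -0.0], 0.77)]
side worn_wheel [([0.519, 0.332, 0.038], 0.81)]
side tray [([0.498, -0.359, 0.003], 0.89)]
side big_flange [([0.445, -0.005, 0.001], 0.72), ([0.448, 0.139, 0.008], 0.26)]
side new_wheel [([0.364, 0.06, -0.004], 0.89), ([0.335, -0.118, 0.001], 0.88), ([0.665, -0.349, -0.0], 0.61), ([0.449, -0.134, -0.002], 0.58)]
side small_flange [([0.445, 0.137, 0.005], 0.53)]
side cap [([0.627, -0.016, 0.004], 0.63)]
side tin [([0.645, -0.018, -0.002], 0.88)]
[[ 1.40057420e-04  9.66312789e-01  2.57370499e-01  6.75438508e-02]
 [ 9.99999888e-01 -1.91894197e-05 -4.72138116e-04  1.18004699e-03]
 [-4.51294309e-04  2.57370536e-01 -9.66312684e-01 -1.73706067e-01]
 [ 0.00000000e+00  0.00000000e+00  0.00000000e+00  1.00000000e+00]]
['img', 'K', 'mount', 'shot']
```

View pics/top0.png

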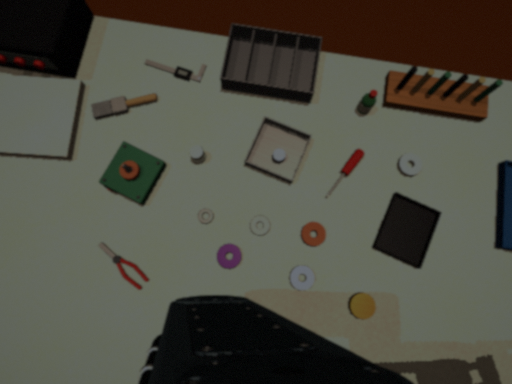

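View pics/side0.png

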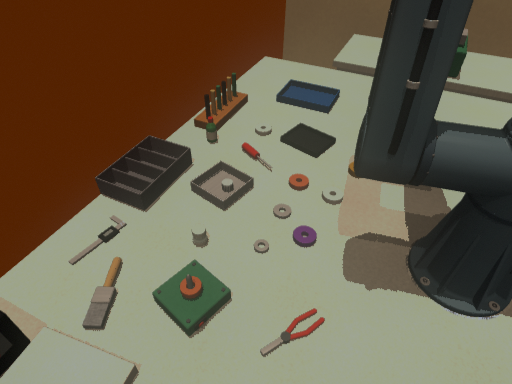

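The new wheel is the red disc at top px (313,234), about (0.447,-0.137). The purple disc at (229,256) and the white ones at (302,278) and (410,165) are look-alikes. The flanges are at (260,225) and (206,216), and the cap is in the tin at (279,155). I'll square the tool to the world axes and go to the grinder.

Request:
{"name": "jog_arm", "arguments": {"commands": [{"translation": [0,0,0],"rot": [0,0,0.18],"hand": 1},{"translation": [0,0,0],"rot": [0,0,0.36],"hand": 1},{"translation": [0,0,0],"rot": [0,0,0.3828],"hand": 1}]}}

```text
t: 1.32
ee_pos: [0.2148, -0.5334, 0.2111]
eef_rot: [[1.0, 0.0, 0.0], [0.0, -1.0, -0.0], [0.0, 0.0, -1.0]]
ft_force: [-0.4, 0.5, -1.2]
gripper_width: 0.0885
grasp_force: 0.0
```

Request:
{"name": "jog_arm", "arguments": {"commands": [{"translation": [2,-5.8,0],"rot": [0,0,0],"hand": 1},{"translation": [4,-11.6,0],"rot": [0,0,0],"hand": 1},{"translation": [6,-17.4,0],"rot": [0,0,0],"hand": 1},{"translation": [8,-23.2,0],"rot": [0,0,0],"hand": 1},{"translation": [10,-29,0],"rot": [0,0,0],"hand": 1}]}}

```text
t: 1.95
ee_pos: [0.3151, -0.2417, 0.2113]
eef_rot: [[1.0, 0.003, 0.001], [0.003, -1.0, -0.001], [0.001, 0.001, -1.0]]
ft_force: [1.3, -1.0, -0.6]
gripper_width: 0.0885
grasp_force: 0.0
```

Request:
{"name": "jog_arm", "arguments": {"commands": [{"translation": [2,-5.8,0],"rot": [0,0,0],"hand": 1},{"translation": [4,-11.6,0],"rot": [0,0,0],"hand": 1},{"translation": [6,-17.4,0],"rot": [0,0,0],"hand": 1},{"translation": [8,-23.2,0],"rot": [0,0,0],"hand": 1},{"translation": [10,-29,0],"rot": [0,0,0],"hand": 1}]}}

```text
t: 2.58
ee_pos: [0.4154, 0.0486, 0.2117]
eef_rot: [[1.0, 0.004, 0.002], [0.004, -1.0, -0.0], [0.002, 0.0, -1.0]]
ft_force: [0.0, -0.7, -1.1]
gripper_width: 0.0884
grasp_force: 0.0
```

Request:
{"name": "jog_arm", "arguments": {"commands": [{"translation": [2,-5.6,1],"rot": [0,0,0],"hand": 1},{"translation": [4,-11.2,2],"rot": [0,0,0],"hand": 1},{"translation": [6,-16.8,3],"rot": [0,0,0],"hand": 1},{"translation": [8,-22.4,4],"rot": [0,0,0],"hand": 1},{"translation": [10.4,-28,4.5],"rot": [0,0,0],"hand": 1}]}}

```text
t: 3.2
ee_pos: [0.5188, 0.3286, 0.1654]
eef_rot: [[1.0, 0.004, -0.001], [0.004, -1.0, -0.0], [-0.001, 0.0, -1.0]]
ft_force: [1.1, -1.4, 0.1]
gripper_width: 0.0878
grasp_force: 0.0
```

```bash
cat >> h.py <<'E'
def discfit(f,name,z,obs=None,near=None,thr=0.02):
    """mask -> ellipse of outer contour projected to plane z -> circle centre, diameter"""
    out=[]
    for r in spotter.masks_of(f,name)[:5]:
        m=r["mask"].astype(np.uint8)
        cs,_=cv2.findContours(m,cv2.RETR_EXTERNAL,cv2.CHAIN_APPROX_NONE)
        if not cs: continue
        c=max(cs,key=cv2.contourArea)[:,0,:]
        P=np.array([pix2z(f,u,v,z,obs)[:2] for u,v in c])
        (x,y),rad=cv2.minEnclosingCircle((P*1000).astype(np.float32))
        A=np.c_[2*P,np.ones(len(P))]; s=np.linalg.lstsq(A,(P**2).sum(1),rcond=None)[0]
        out.append((round(r["p"],2),np.round(s[:2],4).tolist(),round(2*np.sqrt(s[2]+s[0]**2+s[1]**2),4),round(rad*2/1000,4),len(c)))
    return out
E
cat > look.py <<'E'
import sys; from h import *
# look.py savename name:z ...
o=status.get_obs(); f=imaging.grab_frame("wrist"); save(f,sys.argv[1])
print(np.round(o["ee_pos"],4),round(o["t"],2))
for a in sys.argv[2:]:
    n,z=a.split(":"); print(n,discfit(f,n,float(z),o)); print("  place",[(np.round(r["xyz"],4).tolist(),round(r["p"],2)) for r in spotter.place_of(f,n)][:3])
E
python3 look.py w1 worn_wheel:0.056 grinder:0.035
python3 - <<'E'
from h import *
o=status.get_obs();f=imaging.grab_frame("wrist")
print(f["K"]); print(proj(f,[.52,.329,.093],o))
E
```

```text
[0.5188 0.3286 0.1654] 3.2
worn_wheel [(0.77, [0.5227, 0.3297], np.float64(0.0451), 0.0468, 140)]
  place [([0.5207, 0.3317, 0.0397], 0.66)]
grinder [(0.77, [0.523, 0.3307], np.float64(0.1347), 0.1627, 444)]
  place [([0.5186, 0.3279, 0.0031], 0.67)]
[[316.99363581   0.         255.74989286]
 [  0.         316.99363581 192.36014734]
 [  0.           0.           1.        ]]
(np.float64(251.71791516806658), np.float64(193.02549495022103))
```

View pics/w1.png

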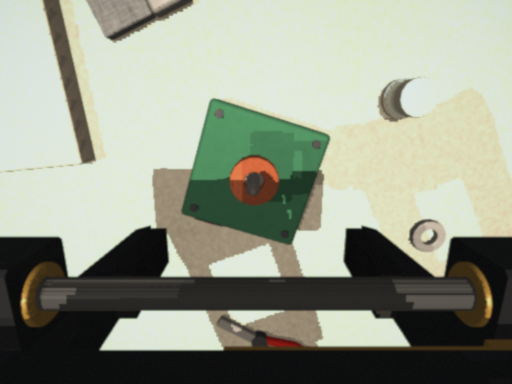

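The grinder's corners are at about (212,100), (329,135), (292,243) and (183,213), and the spindle is near (256,178). I'll zoom in on the spindle.

Run:
```python
from h import *
o=status.get_obs();f=imaging.grab_frame("wrist")
im=cv2.cvtColor(f["img"],cv2.COLOR_RGB2BGR)
cv2.imwrite("pics/z1.png",cv2.resize(im[95:250,175:340],None,fx=3.6,fy=3.6,interpolation=cv2.INTER_CUBIC))
c=[(212,100),(329,135),(292,243),(183,213)]
P=np.array([pix2z(f,u,v,.035,o) for u,v in c]); print(P.round(4)); print(P.mean(0), np.linalg.norm(P-np.roll(P,1,0),axis=1))
hsv=cv2.cvtColor(f["img"],cv2.COLOR_RGB2HSV)
m=((hsv[...,0]>40)&(hsv[...,0]<90)&(hsv[...,1]>80)).astype(np.uint8)
n,l,s,ce=cv2.connectedComponentsWithStats(m); k=1+np.argmax(s[1:,4]); cs,_=cv2.findContours((l==k).astype(np.uint8),cv2.RETR_EXTERNAL,cv2.CHAIN_APPROX_NONE)
b=cv2.boxPoints(cv2.minAreaRect(max(cs,key=cv2.contourArea))); print(b)
P=np.array([pix2z(f,u,v,.035,o) for u,v in b]); print(P.mean(0), np.linalg.norm(P-np.roll(P,1,0),axis=1))
```

```text
[[0.5934 0.3658 0.035 ]
 [0.5616 0.2558 0.035 ]
 [0.4507 0.2875 0.035 ]
 [0.4834 0.3989 0.035 ]]
[0.52229749 0.3269719  0.035     ] [0.11482092 0.11448575 0.11532959 0.11610138]
[[173.14304 210.43825]
 [208.61827  97.67766]
 [326.34775 134.71614]
 [290.8725  247.47673]]
[0.52229158 0.33107278 0.035     ] [0.12681174 0.11632597 0.11548529 0.12005814]
```

View pics/z1.png

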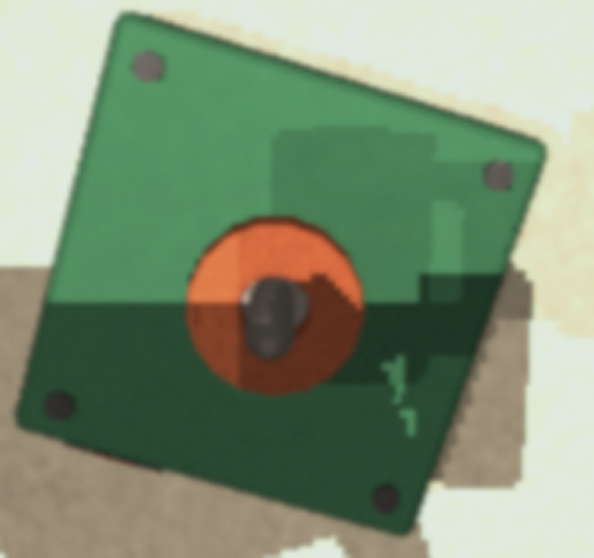

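Both the screws and the tip put the spindle at about (0.5207, 0.3302). The wheel's centre fits at (0.5227, 0.3297). I'll go down and grip the worn wheel.

Request:
{"name": "jog_arm", "arguments": {"commands": [{"translation": [0.3,-0.14,5],"rot": [0,0,0],"hand": 1},{"translation": [0.3,-0.14,9.5],"rot": [0,0,0],"hand": 1},{"translation": [0.3,-0.14,12],"rot": [0,0,0],"hand": 1},{"translation": [0.3,-0.14,12.4],"rot": [0,0,0],"hand": 0.6},{"translation": [0.3,-0.14,12.4],"rot": [0,0,0],"hand": 0.3}], "squeeze": 20}}

```text
t: 4.18
ee_pos: [0.5226, 0.3276, 0.0435]
eef_rot: [[1.0, -0.001, 0.002], [-0.001, -1.0, 0.001], [0.002, -0.001, -1.0]]
ft_force: [0.2, 0.3, 1.3]
gripper_width: 0.0704
grasp_force: 0.0
```

Request:
{"name": "jog_arm", "arguments": {"commands": [{"translation": [0,0,0],"rot": [0,0,0],"hand": 0.2},{"translation": [0,0,0],"rot": [0,0,0],"hand": 0.2},{"translation": [0,0,0],"rot": [0,0,0],"hand": 0.2},{"translation": [0,0,0],"rot": [0,0,0],"hand": 0.2}]}}

```text
t: 4.68
ee_pos: [0.5218, 0.3281, 0.0423]
eef_rot: [[1.0, 0.0, 0.0], [0.0, -1.0, 0.0], [0.0, -0.0, -1.0]]
ft_force: [0.3, -0.7, 1.1]
gripper_width: 0.03
grasp_force: 0.0
```

Run:
```python
from h import *
o=status.get_obs(); print(o["t"],o["ee_pos"],o["gripper_width"],o["grasp_force"],o["ft_force"])
f=imaging.grab_frame("wrist"); s=imaging.grab_frame("side")
a=cv2.resize(f["img"],(400,300)); b=cv2.resize(s["img"][240:330,130:250],(400,300),interpolation=cv2.INTER_CUBIC)
save({"img":np.hstack([a,b])},"c1"); o=status.get_obs(); print(o["t"],o["gripper_width"],o["grasp_force"])
```

```text
4.675 [0.52184014 0.32811203 0.04233771] 0.030020248939984395 0.0 [ 0.33535537 -0.71525893  1.12864852]
4.775 0.02204985836986084 0.0
```

View pics/c1.png

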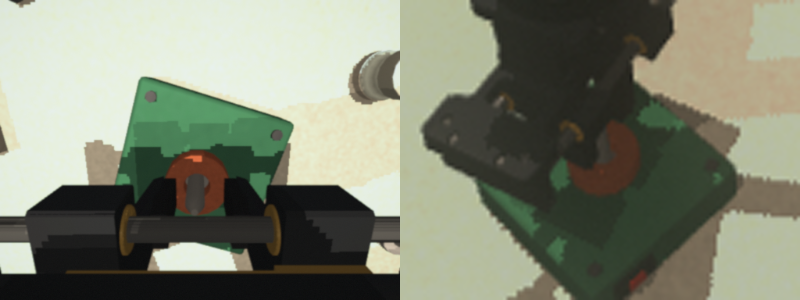

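Run:
```python
from h import *
o=status.get_obs(); f=imaging.grab_frame("wrist"); p=o["ee_pos"]
for dz in (0,.01,.02,.03):
  for dx in (-.009,.009):
    print(dz,dx,np.round(proj(f,p+np.array([dx,.011,dz]),o)),np.round(proj(f,p+np.array([dx,-.011,dz]),o)))
print("tip",proj(f,[.5207,.3302,.093],o),"wheel top edge front",proj(f,[.5227+.023,.3297,.056],o),proj(f,[.5227-.023,.3297,.056],o),proj(f,[.5227,.3297+.023,.056],o))
im=cv2.cvtColor(f["img"],cv2.COLOR_RGB2BGR)
cv2.imwrite("pics/c2.png",cv2.resize(im[170:330,140:360],None,fx=3.6,fy=3.6,interpolation=cv2.INTER_CUBIC))
```

```text
0 -0.009 [236. 242.] [273. 242.]
0 0.009 [236. 214.] [274. 214.]
0.01 -0.009 [235. 250.] [274. 250.]
0.01 0.009 [235. 219.] [275. 219.]
0.02 -0.009 [234. 258.] [275. 258.]
0.02 0.009 [233. 226.] [276. 226.]
0.03 -0.009 [233. 267.] [277. 267.]
0.03 0.009 [232. 233.] [277. 233.]
tip (np.float64(249.3529061607111), np.float64(273.76164094445534)) wheel top edge front (np.float64(251.45807333797407), np.float64(194.95255666628543)) (np.float64(251.72533596747587), np.float64(274.12299243443965)) (np.float64(209.12683538368577), np.float64(235.8919883562057))
```

View pics/c2.png

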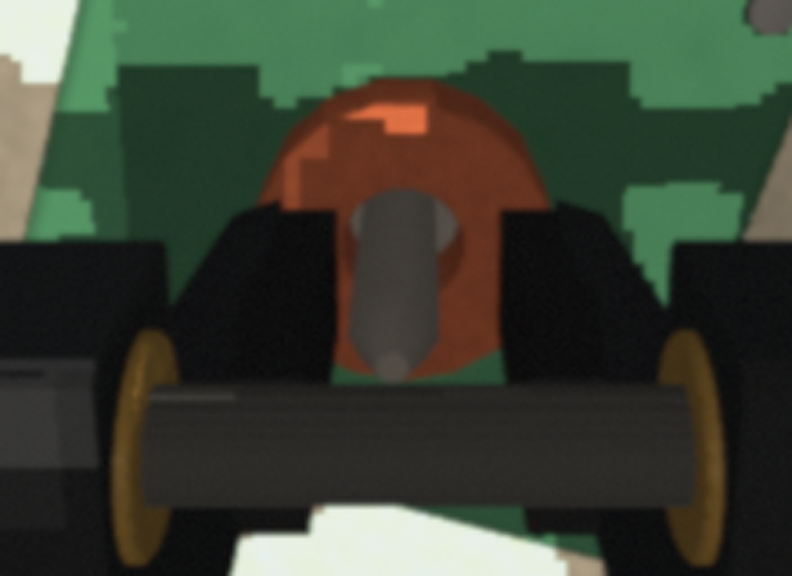

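The fingertips show at crop (335,210)/(500,210), above the wheel. The real finger ends sit about 20 mm higher than the reported TCP. I'll open, go 1.5 cm lower and close again.

Request:
{"name": "jog_arm", "arguments": {"commands": [{"translation": [0,-0.2,0],"rot": [0,0,0],"hand": 0.75},{"translation": [0,-0.2,0],"rot": [0,0,0],"hand": 0.75},{"translation": [0,-0.2,0],"rot": [0,0,0],"hand": 0.75},{"translation": [0,-0.2,0],"rot": [0,0,0],"hand": 0.75},{"translation": [0,-0.2,0],"rot": [0,0,0],"hand": 0.75}]}}

```text
t: 5.45
ee_pos: [0.5217, 0.33, 0.0421]
eef_rot: [[1.0, -0.0, -0.0], [-0.0, -1.0, -0.0], [-0.0, 0.0, -1.0]]
ft_force: [0.5, 0.4, 0.5]
gripper_width: 0.0655
grasp_force: 0.0
```

Request:
{"name": "jog_arm", "arguments": {"commands": [{"translation": [0,0,0.5],"rot": [0,0,0],"hand": 0.75},{"translation": [0,0,1],"rot": [0,0,0],"hand": 0.75},{"translation": [0,0,1.4],"rot": [0,0,0],"hand": 0.75},{"translation": [0,0,1.4],"rot": [0,0,0],"hand": 0.75}]}}

```text
t: 5.95
ee_pos: [0.5213, 0.3298, 0.0274]
eef_rot: [[1.0, -0.0, -0.001], [-0.0, -1.0, -0.0], [-0.001, 0.0, -1.0]]
ft_force: [-0.3, 1.2, -0.8]
gripper_width: 0.0662
grasp_force: 0.0
```

Request:
{"name": "jog_arm", "arguments": {"commands": [{"translation": [0,0,0],"rot": [0,0,0],"hand": 0.4},{"translation": [0,0,0],"rot": [0,0,0],"hand": 0.4},{"translation": [0,0,0],"rot": [0,0,0],"hand": 0.4},{"translation": [0,0,0],"rot": [0,0,0],"hand": 0.4}]}}

```text
t: 6.45
ee_pos: [0.5224, 0.3302, 0.0288]
eef_rot: [[1.0, 0.0, 0.001], [0.0, -1.0, 0.0], [0.001, -0.0, -1.0]]
ft_force: [-0.7, -0.7, 5.2]
gripper_width: 0.0353
grasp_force: 2.1
```

View pics/c3.png

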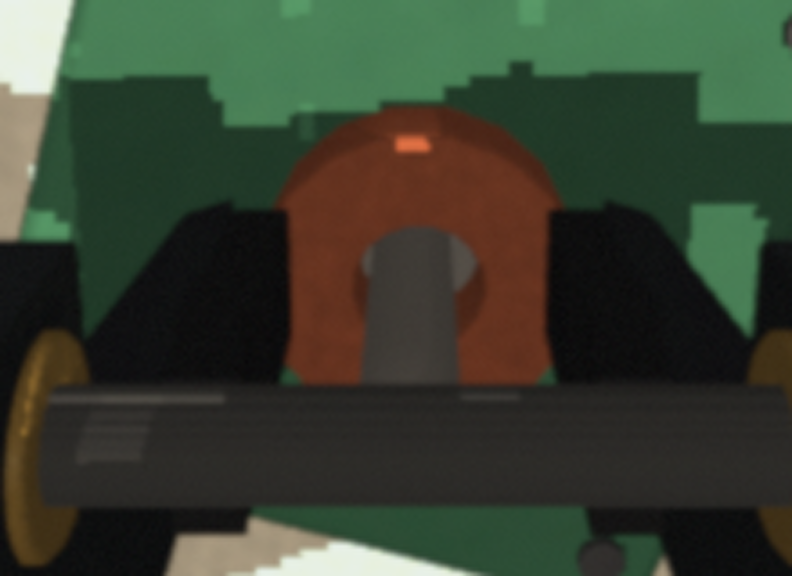

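The finger ends at rows ~228 agree with an offset of about 25 mm above the reported TCP, and they are resting on the wheel's top. I'll open and go 12 mm lower.

Request:
{"name": "jog_arm", "arguments": {"commands": [{"translation": [0,0,-0.2],"rot": [0,0,0],"hand": 0.7},{"translation": [0,0,-0.2],"rot": [0,0,0],"hand": 0.7},{"translation": [0,0,-0.2],"rot": [0,0,0],"hand": 0.7},{"translation": [0,0,-0.2],"rot": [0,0,0],"hand": 0.7}]}}

```text
t: 7.0
ee_pos: [0.5216, 0.3299, 0.0299]
eef_rot: [[1.0, -0.0, -0.0], [-0.0, -1.0, -0.0], [-0.0, 0.0, -1.0]]
ft_force: [-0.5, 0.6, -0.2]
gripper_width: 0.0616
grasp_force: 0.0
```

Request:
{"name": "jog_arm", "arguments": {"commands": [{"translation": [0,0,0.4],"rot": [0,0,0],"hand": 0.7},{"translation": [0,0,0.8],"rot": [0,0,0],"hand": 0.7},{"translation": [0,0,1.2],"rot": [0,0,0],"hand": 0.7},{"translation": [0,0,1.3],"rot": [0,0,0],"hand": 0.7}]}}

```text
t: 7.5
ee_pos: [0.5214, 0.3299, 0.0165]
eef_rot: [[1.0, -0.0, -0.001], [-0.0, -1.0, -0.0], [-0.001, 0.0, -1.0]]
ft_force: [-0.3, 0.2, -0.0]
gripper_width: 0.0616
grasp_force: 0.0
```

Request:
{"name": "jog_arm", "arguments": {"commands": [{"translation": [0,0,0],"rot": [0,0,0],"hand": 0.4},{"translation": [0,0,0],"rot": [0,0,0],"hand": 0.4},{"translation": [0,0,0],"rot": [0,0,0],"hand": 0.4},{"translation": [0,0,0],"rot": [0,0,0],"hand": 0.4}]}}

```text
t: 8.0
ee_pos: [0.5218, 0.33, 0.0172]
eef_rot: [[1.0, -0.0, 0.0], [-0.0, -1.0, 0.0], [0.0, -0.0, -1.0]]
ft_force: [0.2, 0.6, -0.1]
gripper_width: 0.0449
grasp_force: 20.0
```

Gripped at 45 mm with 20 N. I'll lift and carry it to the tray.

Request:
{"name": "jog_arm", "arguments": {"commands": [{"translation": [0,0,-3],"rot": [0,0,0],"hand": 0.4},{"translation": [0,0,-7],"rot": [0,0,0],"hand": 0.4},{"translation": [0,0,-11],"rot": [0,0,0],"hand": 0.4},{"translation": [-0.3,4,-11],"rot": [0,0,0],"hand": 0.4},{"translation": [-0.4,9,-11],"rot": [0,0,0],"hand": 0.4}]}}

```text
t: 8.62
ee_pos: [0.5179, 0.2398, 0.128]
eef_rot: [[1.0, 0.002, 0.002], [0.002, -1.0, 0.0], [0.002, -0.0, -1.0]]
ft_force: [0.3, -0.8, -0.3]
gripper_width: 0.0454
grasp_force: 20.0
```

Request:
{"name": "jog_arm", "arguments": {"commands": [{"translation": [-0.2,6,0],"rot": [0,0,0],"hand": 0.4},{"translation": [-0.4,12,0],"rot": [0,0,0],"hand": 0.4},{"translation": [-0.6,18,0],"rot": [0,0,0],"hand": 0.4},{"translation": [-0.8,24,0],"rot": [0,0,0],"hand": 0.4},{"translation": [-1,30,0],"rot": [0,0,0],"hand": 0.4}]}}

```text
t: 9.25
ee_pos: [0.5076, -0.0619, 0.1275]
eef_rot: [[1.0, 0.0, 0.001], [0.0, -1.0, -0.0], [0.001, 0.0, -1.0]]
ft_force: [0.4, -0.2, -0.2]
gripper_width: 0.0457
grasp_force: 20.0
```

Request:
{"name": "jog_arm", "arguments": {"commands": [{"translation": [-0.2,6,0],"rot": [0,0,0],"hand": 0.4},{"translation": [-0.4,12,0],"rot": [0,0,0],"hand": 0.4},{"translation": [-0.6,18,0],"rot": [0,0,0],"hand": 0.4},{"translation": [-0.8,24,0],"rot": [0,0,0],"hand": 0.4},{"translation": [-1,30,0],"rot": [0,0,0],"hand": 0.4}]}}

```text
t: 9.88
ee_pos: [0.4975, -0.362, 0.1273]
eef_rot: [[1.0, -0.0, 0.0], [-0.0, -1.0, -0.0], [0.0, 0.0, -1.0]]
ft_force: [1.8, -0.1, -0.9]
gripper_width: 0.0456
grasp_force: 20.0
```

```bash
python3 look.py w2 tray:0.02 worn_wheel:0.12
```

```text
[ 0.4975 -0.362   0.1273] 9.88
tray [(0.72, [0.5126, -0.3577], np.float64(0.1356), 0.1845, 549)]
  place [([0.4959, -0.359, 0.0017], 0.84)]
worn_wheel [(0.74, [0.4821, -0.3624], np.float64(0.0552), 0.063, 265)]
  place [([0.4962, -0.3616, 0.1525], 0.62)]
```

View pics/w2.png

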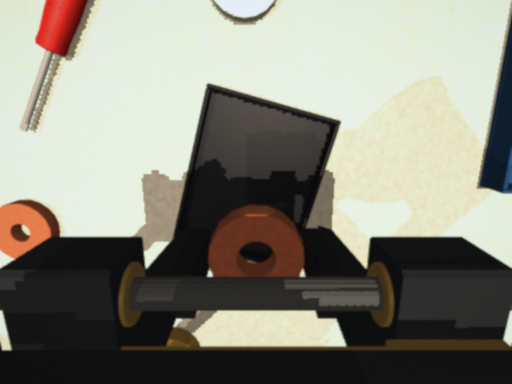

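The wheel is held over the tray, with its centre at about (257,250). I'll lower it in.

Request:
{"name": "jog_arm", "arguments": {"commands": [{"translation": [0,0,4],"rot": [0,0,0],"hand": 0.4},{"translation": [0,0,9],"rot": [0,0,0],"hand": 0.4},{"translation": [0,0,12.5],"rot": [0,0,0],"hand": 0.4},{"translation": [0,0,14.1],"rot": [0,0,0],"hand": 0.4},{"translation": [0,0,14.5],"rot": [0,0,0],"hand": 0.4}]}}

```text
t: 10.75
ee_pos: [0.4979, -0.3587, -0.0182]
eef_rot: [[1.0, 0.001, -0.001], [0.001, -1.0, 0.001], [-0.001, -0.001, -1.0]]
ft_force: [0.3, -0.6, -0.5]
gripper_width: 0.0455
grasp_force: 20.0
```

Request:
{"name": "jog_arm", "arguments": {"commands": [{"translation": [0,0,0],"rot": [0,0,0],"hand": 0.4},{"translation": [0,0,0.1],"rot": [0,0,0],"hand": 0.4},{"translation": [0,0,0.1],"rot": [0,0,0],"hand": 0.4}]}}

```text
t: 11.12
ee_pos: [0.4983, -0.3606, -0.0179]
eef_rot: [[1.0, -0.0, 0.001], [-0.0, -1.0, -0.001], [0.001, 0.001, -1.0]]
ft_force: [-1.1, -0.4, -0.7]
gripper_width: 0.0456
grasp_force: 20.0
```

Request:
{"name": "jog_arm", "arguments": {"commands": [{"translation": [0,0,0.2],"rot": [0,0,0],"hand": 0.4},{"translation": [0,0,0.2],"rot": [0,0,0],"hand": 0.7},{"translation": [0,0,0.2],"rot": [0,0,0],"hand": 0.7},{"translation": [0,0,0.2],"rot": [0,0,0],"hand": 0.7}]}}

```text
t: 11.62
ee_pos: [0.4977, -0.3599, -0.021]
eef_rot: [[1.0, -0.0, -0.0], [-0.0, -1.0, 0.0], [-0.0, -0.0, -1.0]]
ft_force: [-0.2, -0.3, -0.6]
gripper_width: 0.0621
grasp_force: 0.0
```

Request:
{"name": "jog_arm", "arguments": {"commands": [{"translation": [0,0,-3],"rot": [0,0,0],"hand": 0.8},{"translation": [0,0,-8],"rot": [0,0,0],"hand": 0.8},{"translation": [0,0,-14],"rot": [0,0,0],"hand": 0.8},{"translation": [-0.6,-5,-14],"rot": [0,0,0],"hand": 0.8},{"translation": [-1.6,-11,-14],"rot": [0,0,0],"hand": 0.8}]}}

```text
t: 12.25
ee_pos: [0.4821, -0.25, 0.1202]
eef_rot: [[1.0, -0.002, 0.002], [-0.002, -1.0, -0.002], [0.002, 0.002, -1.0]]
ft_force: [0.7, 1.1, 0.2]
gripper_width: 0.0702
grasp_force: 0.0
```

Request:
{"name": "jog_arm", "arguments": {"commands": [{"translation": [-0.8,-6,0],"rot": [0,0,0],"hand": 0.8},{"translation": [-1.6,-12,0],"rot": [0,0,0],"hand": 0.8},{"translation": [-2.4,-18,0],"rot": [0,0,0],"hand": 0.8},{"translation": [-3.6,-24.5,0],"rot": [0,0,0],"hand": 0.8},{"translation": [-3.6,-24.5,0],"rot": [0,0,0],"hand": 0.8}]}}

```text
t: 12.88
ee_pos: [0.4444, -0.0016, 0.1189]
eef_rot: [[1.0, 0.005, -0.001], [0.005, -1.0, 0.001], [-0.001, -0.001, -1.0]]
ft_force: [-0.5, 0.1, -0.5]
gripper_width: 0.0705
grasp_force: 0.0
```

```bash
python3 look.py w3 big_flange:0.010 new_wheel:0.016
python3 - <<'E'
from h import *
f=imaging.grab_frame("top"); print("tray",discfit(f,"worn_wheel",.02),[(r["xyz"],r["p"]) for r in spotter.place_of(f,"worn_wheel")])
E
```

```text
[ 0.4444 -0.0016  0.1189] 12.88
big_flange [(0.83, [0.4488, -0.0022], np.float64(0.0486), 0.0498, 150)]
  place [([0.4431, 0.0017, 0.0006], 0.67)]
new_wheel [(0.8, [0.3741, 0.0485], np.float64(0.0412), 0.0537, 178), (0.55, [0.4504, -0.1319], np.float64(0.0613), 0.0649, 193)]
  place [([0.4456, -0.1362, -0.0003], 0.94), ([0.358, 0.0596, 0.0033], 0.6)]
tray [(0.65, [0.4941, -0.3583], np.float64(0.0454), 0.0487, 54)] [([0.4953, -0.3625, 0.0016], 0.67), ([0.448, -0.1382, 0.001], 0.55)]
```

View pics/w3.png

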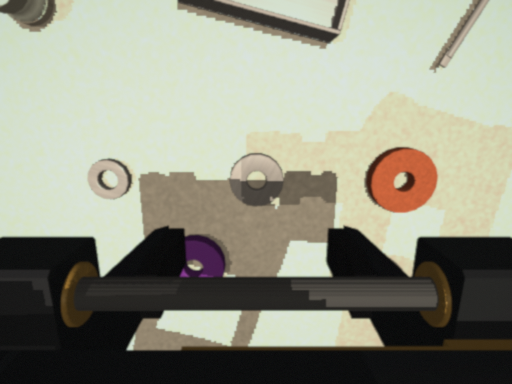

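The flange is centred near (257,180), 3 mm ahead of the tool. The worn wheel is in the tray at about (0.494,-0.358). I'll go down to grip the big flange.

Request:
{"name": "jog_arm", "arguments": {"commands": [{"translation": [0.3,0.05,5],"rot": [0,0,0],"hand": 0.8},{"translation": [0.3,0.05,10],"rot": [0,0,0],"hand": 0.8},{"translation": [0.3,0.05,13],"rot": [0,0,0],"hand": 0.8},{"translation": [0.3,0.05,14.2],"rot": [0,0,0],"hand": 0.8},{"translation": [0.3,0.05,14.2],"rot": [0,0,0],"hand": 0.8}]}}

```text
t: 13.9
ee_pos: [0.4486, -0.0059, -0.0231]
eef_rot: [[1.0, -0.001, -0.001], [-0.001, -1.0, 0.0], [-0.001, -0.0, -1.0]]
ft_force: [-0.2, -0.2, -0.1]
gripper_width: 0.0708
grasp_force: 0.0
```

Request:
{"name": "jog_arm", "arguments": {"commands": [{"translation": [0,0,0],"rot": [0,0,0],"hand": 0.4},{"translation": [0,0,0],"rot": [0,0,0],"hand": 0.4},{"translation": [0,0,0],"rot": [0,0,0],"hand": 0.4},{"translation": [0,0,0],"rot": [0,0,0],"hand": 0.4},{"translation": [0,0,0],"rot": [0,0,0],"hand": 0.4}], "squeeze": 30}}

```text
t: 14.52
ee_pos: [0.4499, -0.0057, -0.0218]
eef_rot: [[1.0, 0.0, 0.002], [0.0, -1.0, -0.001], [0.002, 0.001, -1.0]]
ft_force: [-0.9, 0.0, 7.1]
gripper_width: 0.0481
grasp_force: 30.0
```

Request:
{"name": "jog_arm", "arguments": {"commands": [{"translation": [0,0,-3],"rot": [0,0,0],"hand": 0.4},{"translation": [0,0,-8],"rot": [0,0,0],"hand": 0.4},{"translation": [0.5,0,-14],"rot": [0,0,0],"hand": 0.4},{"translation": [1.5,-4.5,-16],"rot": [0,0,0],"hand": 0.4},{"translation": [2.4,-10,-17],"rot": [0,0,0],"hand": 0.4}]}}

```text
t: 15.15
ee_pos: [0.4744, 0.0949, 0.1496]
eef_rot: [[1.0, -0.003, 0.004], [-0.003, -1.0, -0.0], [0.004, 0.0, -1.0]]
ft_force: [0.2, 0.1, -1.9]
gripper_width: 0.0479
grasp_force: 30.0
```

Request:
{"name": "jog_arm", "arguments": {"commands": [{"translation": [1.2,-6,0],"rot": [0,0,0],"hand": 0.4},{"translation": [2.4,-12,0],"rot": [0,0,0],"hand": 0.4},{"translation": [3.6,-18,0],"rot": [0,0,0],"hand": 0.4},{"translation": [4.8,-23.6,0],"rot": [0,0,0],"hand": 0.4},{"translation": [4.8,-23.6,0],"rot": [0,0,0],"hand": 0.4}]}}

```text
t: 15.78
ee_pos: [0.5203, 0.3341, 0.1467]
eef_rot: [[1.0, 0.005, -0.0], [0.005, -1.0, 0.001], [-0.0, -0.001, -1.0]]
ft_force: [0.4, -0.7, -1.5]
gripper_width: 0.048
grasp_force: 30.0
```

Run:
```python
from h import *
o=status.get_obs(); f=imaging.grab_frame("wrist"); p=o["ee_pos"]; print(p,o["gripper_width"],o["grasp_force"])
im=cv2.cvtColor(f["img"],cv2.COLOR_RGB2BGR)
cv2.imwrite("pics/p1.png",cv2.resize(im[90:340,130:380],(600,600),interpolation=cv2.INTER_CUBIC))
for nm,P in (("tip",[.5207,.3302,.093]),("bore under tcp bottom",p+[0,0,.0225]),("bore top",p+[0,0,.0325])): print(nm,np.round(proj(f,P,o),1))
```

```text
[0.52032986 0.33407787 0.14668764] 0.048040156841187925 30.00002408400178
tip [260.2 201.4]
bore under tcp bottom [254.5 244.1]
bore top [254.5 252.6]
```

View pics/p1.png

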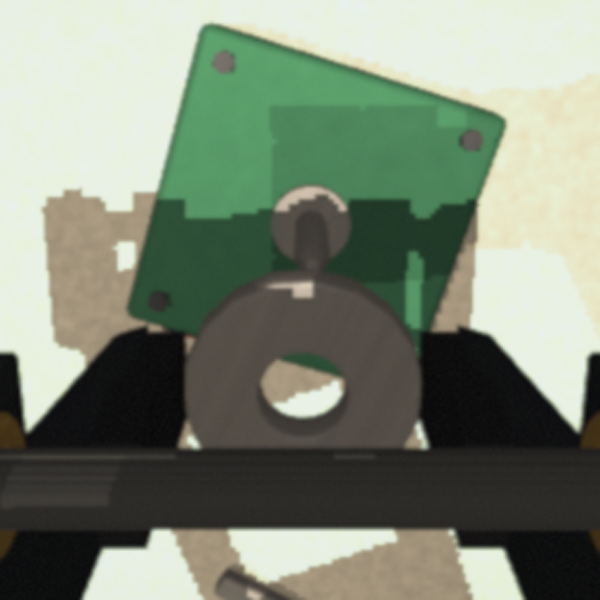

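The flange's bore is centred at (256,252) and the seat collar at (260,183). I'll work out the relative shift.

Run:
```python
from h import *
f=imaging.grab_frame("wrist"); o=status.get_obs(); o["ee_pos"]=np.array([.52033,.33408,.14669]); o["eef_rot"]=np.array([[1,.005,0],[.005,-1,.001],[0,-.001,-1.]])
s=pix2z(f,259.6,182.9,.040,o); b=pix2z(f,256.2,251.7,.14669+.0325,o); print(s,b,s-b)
print(pix2z(f,259.8,184.5,.040,o))
print(status.get_obs()["ee_pos"], status.get_obs()["eef_rot"])
```

```text
[0.5224686 0.3301101 0.04     ] [0.52083033 0.33322638 0.17919   ] [ 0.00163828 -0.00311628 -0.13919   ]
[0.52097582 0.32991589 0.04      ]
[0.52009733 0.33073287 0.14656353] [[ 9.99998192e-01  1.61730643e-03 -1.00034691e-03]
 [ 1.61650328e-03 -9.99998371e-01 -8.03159841e-04]
 [-1.00164423e-03  8.01541325e-04 -9.99999177e-01]]
```

The arm was still settling; its settled y lines up with the spindle. I'll lower the flange with a 0.5 mm x correction.

Request:
{"name": "jog_arm", "arguments": {"commands": [{"translation": [0.05,0,3],"rot": [0,0,0],"hand": 0.4},{"translation": [0.05,0,6],"rot": [0,0,0],"hand": 0.4},{"translation": [0.05,0,7.5],"rot": [0,0,0],"hand": 0.4},{"translation": [0.05,0,8.5],"rot": [0,0,0],"hand": 0.4},{"translation": [0.05,0,9.5],"rot": [0,0,0],"hand": 0.4}]}}

```text
t: 16.5
ee_pos: [0.5221, 0.3303, 0.0526]
eef_rot: [[1.0, -0.001, 0.002], [-0.001, -1.0, 0.001], [0.002, -0.001, -1.0]]
ft_force: [-0.6, 0.1, -0.9]
gripper_width: 0.0481
grasp_force: 30.0
```

Request:
{"name": "jog_arm", "arguments": {"commands": [{"translation": [0,0,1],"rot": [0,0,0],"hand": 0.4},{"translation": [0,0,2],"rot": [0,0,0],"hand": 0.4},{"translation": [0,0,2.8],"rot": [0,0,0],"hand": 0.4},{"translation": [0,0,3.1],"rot": [0,0,0],"hand": 0.4}]}}

```text
t: 17.0
ee_pos: [0.5209, 0.3304, 0.0204]
eef_rot: [[1.0, 0.0, -0.001], [0.0, -1.0, -0.0], [-0.001, 0.0, -1.0]]
ft_force: [0.1, -0.0, -0.7]
gripper_width: 0.048
grasp_force: 30.0
```

No contact so far. I'll lower it the last millimetres gently.

Request:
{"name": "jog_arm", "arguments": {"commands": [{"translation": [0,0,0.15],"rot": [0,0,0],"hand": 0.4},{"translation": [0,0,0.3],"rot": [0,0,0],"hand": 0.4},{"translation": [0,0,0.3],"rot": [0,0,0],"hand": 0.4}]}}

```text
t: 17.38
ee_pos: [0.5215, 0.3306, 0.0184]
eef_rot: [[1.0, 0.0, 0.001], [0.0, -1.0, 0.0], [0.001, -0.0, -1.0]]
ft_force: [-0.6, -0.4, -1.1]
gripper_width: 0.048
grasp_force: 30.0
```

Request:
{"name": "jog_arm", "arguments": {"commands": [{"translation": [0,0,0.1],"rot": [0,0,0],"hand": 0.4},{"translation": [0,0,0.2],"rot": [0,0,0],"hand": 0.4},{"translation": [0,0,0.2],"rot": [0,0,0],"hand": 0.4}]}}

```text
t: 17.75
ee_pos: [0.5216, 0.3307, 0.0182]
eef_rot: [[1.0, 0.0, 0.001], [0.0, -1.0, 0.0], [0.001, -0.0, -1.0]]
ft_force: [-5.5, -2.6, 13.1]
gripper_width: 0.048
grasp_force: 30.0
```

Seated (13 N contact). I'll release, lift off and go to the new wheel.

Request:
{"name": "jog_arm", "arguments": {"commands": [{"translation": [0,0,0],"rot": [0,0,0],"hand": 0.68},{"translation": [0,0,0],"rot": [0,0,0],"hand": 0.68},{"translation": [0,0,0],"rot": [0,0,0],"hand": 0.68},{"translation": [0,0,-1.5],"rot": [0,0,0],"hand": 0.68},{"translation": [0,0,-5],"rot": [0,0,0],"hand": 0.8}]}}

```text
t: 18.38
ee_pos: [0.5199, 0.3299, 0.0655]
eef_rot: [[1.0, -0.0, -0.003], [-0.0, -1.0, -0.001], [-0.003, 0.001, -1.0]]
ft_force: [0.5, -0.6, 0.3]
gripper_width: 0.0678
grasp_force: 0.0
```

Request:
{"name": "jog_arm", "arguments": {"commands": [{"translation": [0,0,-5],"rot": [0,0,0],"hand": 0.9},{"translation": [-0.5,3,-8],"rot": [0,0,0],"hand": 0.9},{"translation": [-1.5,8,-8],"rot": [0,0,0],"hand": 0.9},{"translation": [-2.5,14,-8],"rot": [0,0,0],"hand": 0.9},{"translation": [-3.5,20,-8],"rot": [0,0,0],"hand": 0.9}]}}

```text
t: 19.0
ee_pos: [0.4862, 0.1291, 0.1474]
eef_rot: [[1.0, 0.001, 0.002], [0.001, -1.0, -0.0], [0.002, 0.0, -1.0]]
ft_force: [1.5, -0.8, 0.3]
gripper_width: 0.0796
grasp_force: 0.0
```

Request:
{"name": "jog_arm", "arguments": {"commands": [{"translation": [-0.9,6,0],"rot": [0,0,0],"hand": 0.9},{"translation": [-1.8,12,0],"rot": [0,0,0],"hand": 0.9},{"translation": [-2.7,18,0],"rot": [0,0,0],"hand": 0.9},{"translation": [-3.7,24,0],"rot": [0,0,0],"hand": 0.9},{"translation": [-3.7,26.7,0],"rot": [0,0,0],"hand": 0.9}]}}

```text
t: 19.62
ee_pos: [0.4489, -0.1396, 0.1474]
eef_rot: [[1.0, -0.003, 0.002], [-0.003, -1.0, -0.001], [0.002, 0.001, -1.0]]
ft_force: [0.2, 1.1, 0.1]
gripper_width: 0.0793
grasp_force: 0.0
```

Request:
{"name": "jog_arm", "arguments": {"commands": [{"translation": [0,0,0],"rot": [0,0,0],"hand": 0.9},{"translation": [0,0,0],"rot": [0,0,0],"hand": 0.9}]}}

```text
t: 19.88
ee_pos: [0.4493, -0.1358, 0.1465]
eef_rot: [[1.0, 0.0, 0.0], [0.0, -1.0, 0.0], [0.0, -0.0, -1.0]]
ft_force: [0.5, 0.2, -0.2]
gripper_width: 0.0795
grasp_force: 0.0
```

```bash
cat >> look.py <<'E'
print(o["ee_pos"]-0, status.get_obs()["ee_pos"])
E
python3 look.py w4 new_wheel:0.016
python3 - <<'E'
from h import *
f=imaging.grab_frame("side"); im=cv2.cvtColor(f["img"],cv2.COLOR_RGB2BGR)
w=cv2.imread("pics/w4.png"); s=cv2.resize(im[250:330,140:240],(400,300),interpolation=cv2.INTER_CUBIC)
cv2.imwrite("pics/w4b.png",np.hstack([cv2.resize(w,(400,300)),s]))
E
```

```text
[ 0.4493 -0.1358  0.1465] 19.88
new_wheel [(0.97, [0.4505, -0.1349], np.float64(0.0593), 0.0618, 169), (0.89, [0.3725, 0.0441], np.float64(0.0431), 0.0547, 136), (0.71, [0.3558, -0.1232], np.float64(0.0452), 0.0589, 134), (0.18, [0.449, 0.1134], np.float64(0.0204), 0.03, 63)]
  place [([0.3579, 0.0592, 0.0024], 0.7), ([0.4486, -0.1362, -0.0003], 0.69), ([0.337, -0.1243, -0.0002], 0.61)]
[ 0.44934326 -0.13579926  0.14648358] [ 0.44937681 -0.13524175  0.14621007]
```

View pics/w4b.png

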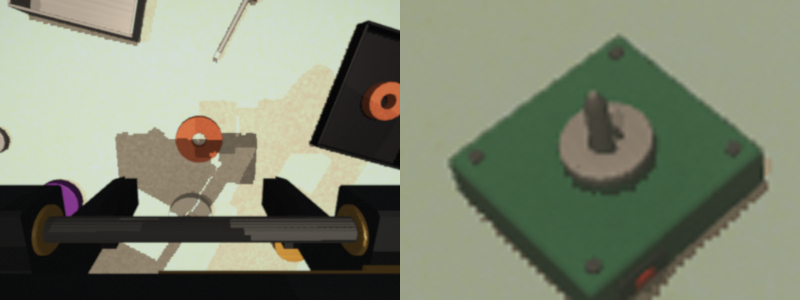

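The big flange lies flat on the seat and the worn wheel is in the tray. The new wheel is directly under the tool. I'll grip it.

Request:
{"name": "jog_arm", "arguments": {"commands": [{"translation": [0,-0.05,6],"rot": [0,0,0],"hand": 0.9},{"translation": [0,-0.05,12],"rot": [0,0,0],"hand": 0.9},{"translation": [0,-0.05,15.5],"rot": [0,0,0],"hand": 0.9},{"translation": [0,-0.05,16.65],"rot": [0,0,0],"hand": 0.9},{"translation": [0,-0.05,16.65],"rot": [0,0,0],"hand": 0.6}], "squeeze": 30}}

```text
t: 20.7
ee_pos: [0.4494, -0.1356, -0.0203]
eef_rot: [[1.0, 0.001, -0.001], [0.001, -1.0, 0.0], [-0.001, -0.0, -1.0]]
ft_force: [0.2, 0.8, 0.4]
gripper_width: 0.0713
grasp_force: 0.0
```

Request:
{"name": "jog_arm", "arguments": {"commands": [{"translation": [0,0,0],"rot": [0,0,0],"hand": 0.5},{"translation": [0,0,0],"rot": [0,0,0],"hand": 0.5},{"translation": [0,0,0],"rot": [0,0,0],"hand": 0.5},{"translation": [0,0,0],"rot": [0,0,0],"hand": 0.5}]}}

```text
t: 21.2
ee_pos: [0.4507, -0.1367, -0.0189]
eef_rot: [[1.0, -0.0, 0.003], [-0.0, -1.0, -0.001], [0.003, 0.001, -1.0]]
ft_force: [-0.1, 2.5, 6.7]
gripper_width: 0.0587
grasp_force: 29.8
```

Request:
{"name": "jog_arm", "arguments": {"commands": [{"translation": [0,0,-3],"rot": [0,0,0],"hand": 0.5},{"translation": [0,0,-8],"rot": [0,0,0],"hand": 0.5},{"translation": [0,0,-14],"rot": [0,0,0],"hand": 0.5},{"translation": [0.6,-4.5,-17],"rot": [0,0,0],"hand": 0.5},{"translation": [1.6,-10,-17],"rot": [0,0,0],"hand": 0.5}]}}

```text
t: 21.82
ee_pos: [0.4677, -0.0365, 0.1535]
eef_rot: [[1.0, -0.003, 0.007], [-0.003, -1.0, -0.003], [0.007, 0.003, -1.0]]
ft_force: [1.5, -0.6, -1.8]
gripper_width: 0.0585
grasp_force: 29.7
```

Request:
{"name": "jog_arm", "arguments": {"commands": [{"translation": [0.9,-6,0],"rot": [0,0,0],"hand": 0.5},{"translation": [1.8,-12,0],"rot": [0,0,0],"hand": 0.5},{"translation": [2.7,-18,0],"rot": [0,0,0],"hand": 0.5},{"translation": [3.6,-24,0],"rot": [0,0,0],"hand": 0.5},{"translation": [4.5,-30,0],"rot": [0,0,0],"hand": 0.5}]}}

```text
t: 22.45
ee_pos: [0.5103, 0.266, 0.1502]
eef_rot: [[1.0, 0.0, 0.001], [0.0, -1.0, -0.0], [0.001, 0.0, -1.0]]
ft_force: [0.6, -0.4, -0.9]
gripper_width: 0.0579
grasp_force: 29.7
```

Request:
{"name": "jog_arm", "arguments": {"commands": [{"translation": [1.07,-6.5,0],"rot": [0,0,0],"hand": 0.5},{"translation": [1.07,-6.5,0],"rot": [0,0,0],"hand": 0.5},{"translation": [1.07,-6.5,0],"rot": [0,0,0],"hand": 0.5},{"translation": [1.07,-6.5,0],"rot": [0,0,0],"hand": 0.5}]}}

```text
t: 22.95
ee_pos: [0.521, 0.3276, 0.1497]
eef_rot: [[1.0, -0.002, -0.0], [-0.002, -1.0, -0.0], [-0.0, 0.0, -1.0]]
ft_force: [0.5, -0.7, -0.7]
gripper_width: 0.0587
grasp_force: 29.7
```

```bash
cat > bore.py <<'E'
import sys; from h import *
o=status.get_obs(); f=imaging.grab_frame("wrist"); p=o["ee_pos"]; print(p,o["gripper_width"],o["grasp_force"])
zt=float(sys.argv[2]); save(f,sys.argv[1]+"_full")
im=cv2.cvtColor(f["img"],cv2.COLOR_RGB2BGR)
c=cv2.resize(im[90:340,130:380],(600,600),interpolation=cv2.INTER_CUBIC)
# predicted bore top rim (tool frame) in red, spindle outline at (.5212,.3305) in blue
a=np.linspace(0,2*np.pi,60)
def draw(P,col):
    q=np.array([proj(f,x,o) for x in P]); q=((q-[130,90])*2.4).astype(int); cv2.polylines(c,[q],True,col,1)
draw([p+[.009*np.cos(t),.009*np.sin(t),zt] for t in a],(0,0,255))
for z,r in ((.093,.002),(.083,.006)): draw([[.521+r*np.cos(t),.3302+r*np.sin(t),z] for t in a],(255,0,0))
cv2.imwrite("pics/"+sys.argv[1]+".png",c)
E
python3 bore.py p2 0.036
```

```text
[0.5209716  0.32758242 0.1496684 ] 0.05865247217451735 29.70319896703586
```

View pics/p2.png

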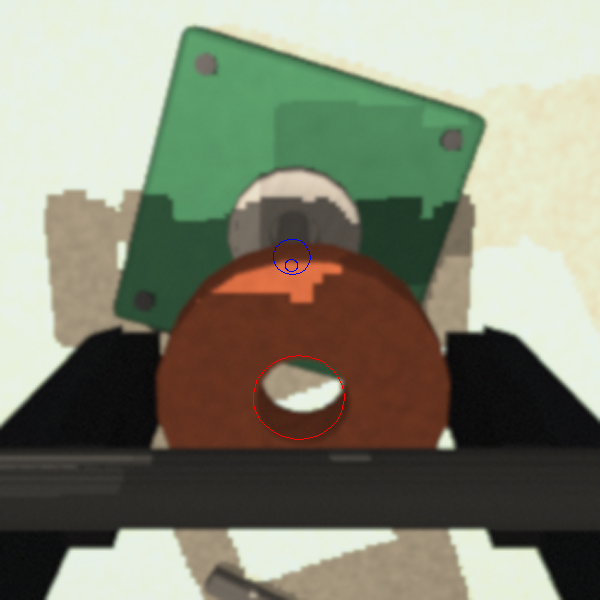

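The wheel's bore is on the tool axis in x and about 1 mm to the right in y. I'll check whether the arm has settled.

Run:
```python
from h import *
for i in range(3):
    imaging.grab_frame("wrist"); print(status.get_obs()["ee_pos"].round(4))
```

```text
[0.5212 0.3276 0.1498]
[0.5213 0.3278 0.1499]
[0.5213 0.328  0.1499]
```

Request:
{"name": "jog_arm", "arguments": {"commands": [{"translation": [0,-0.28,3],"rot": [0,0,0],"hand": 0.5},{"translation": [0,-0.28,5.5],"rot": [0,0,0],"hand": 0.5},{"translation": [0,-0.28,7],"rot": [0,0,0],"hand": 0.5},{"translation": [0,-0.28,8],"rot": [0,0,0],"hand": 0.5},{"translation": [0,-0.28,9],"rot": [0,0,0],"hand": 0.5}]}}

```text
t: 23.78
ee_pos: [0.5216, 0.3319, 0.0598]
eef_rot: [[1.0, -0.0, 0.001], [-0.0, -1.0, 0.001], [0.001, -0.001, -1.0]]
ft_force: [0.0, -0.5, -0.7]
gripper_width: 0.0585
grasp_force: 29.7
```

Request:
{"name": "jog_arm", "arguments": {"commands": [{"translation": [0,0,0.9],"rot": [0,0,0],"hand": 0.5},{"translation": [0,0,1.8],"rot": [0,0,0],"hand": 0.5},{"translation": [0,0,2.5],"rot": [0,0,0],"hand": 0.5},{"translation": [0,0,2.65],"rot": [0,0,0],"hand": 0.5},{"translation": [0,0,2.65],"rot": [0,0,0],"hand": 0.5}]}}

```text
t: 24.4
ee_pos: [0.5211, 0.3319, 0.0332]
eef_rot: [[1.0, 0.0, 0.0], [0.0, -1.0, 0.0], [0.0, -0.0, -1.0]]
ft_force: [-0.4, 0.1, -0.7]
gripper_width: 0.0584
grasp_force: 29.7
```

Request:
{"name": "jog_arm", "arguments": {"commands": [{"translation": [0,0,0.15],"rot": [0,0,0],"hand": 0.5},{"translation": [0,0,0.25],"rot": [0,0,0],"hand": 0.5},{"translation": [0,0,0.25],"rot": [0,0,0],"hand": 0.5}]}}

```text
t: 24.78
ee_pos: [0.5213, 0.3319, 0.0312]
eef_rot: [[1.0, 0.0, 0.001], [0.0, -1.0, 0.0], [0.001, -0.0, -1.0]]
ft_force: [-1.0, -0.8, 3.0]
gripper_width: 0.0583
grasp_force: 29.7
```

Request:
{"name": "jog_arm", "arguments": {"commands": [{"translation": [0,0,0.1],"rot": [0,0,0],"hand": 0.5},{"translation": [0,0,0.1],"rot": [0,0,0],"hand": 0.5}]}}

```text
t: 25.02
ee_pos: [0.5213, 0.3319, 0.0311]
eef_rot: [[1.0, 0.0, 0.001], [0.0, -1.0, 0.0], [0.001, -0.0, -1.0]]
ft_force: [-3.9, -2.1, 9.1]
gripper_width: 0.0584
grasp_force: 29.5
```

Request:
{"name": "jog_arm", "arguments": {"commands": [{"translation": [0,0,0],"rot": [0,0,0],"hand": 0.8},{"translation": [0,0,0],"rot": [0,0,0],"hand": 0.8},{"translation": [0,0,0],"rot": [0,0,0],"hand": 0.8},{"translation": [0,0,-1.5],"rot": [0,0,0],"hand": 0.8},{"translation": [0,0,-5],"rot": [0,0,0],"hand": 0.8}]}}

```text
t: 25.65
ee_pos: [0.5197, 0.3313, 0.0791]
eef_rot: [[1.0, -0.0, -0.003], [-0.0, -1.0, -0.001], [-0.003, 0.001, -1.0]]
ft_force: [0.3, 0.4, 0.0]
gripper_width: 0.0706
grasp_force: 0.0
```

Request:
{"name": "jog_arm", "arguments": {"commands": [{"translation": [0,0,-5],"rot": [0,0,0],"hand": 0.7},{"translation": [-1.5,3,-6.9],"rot": [0,0,0],"hand": 0.65},{"translation": [-3.5,8,-6.9],"rot": [0,0,0],"hand": 0.65},{"translation": [-5.5,13.5,-6.9],"rot": [0,0,0],"hand": 0.65},{"translation": [-7.4,19.3,-6.9],"rot": [0,0,0],"hand": 0.65}]}}

```text
t: 26.28
ee_pos: [0.4467, 0.1375, 0.1498]
eef_rot: [[1.0, 0.001, 0.002], [0.001, -1.0, -0.0], [0.002, 0.0, -1.0]]
ft_force: [0.7, -0.8, 0.2]
gripper_width: 0.0575
grasp_force: 0.0
```

Request:
{"name": "jog_arm", "arguments": {"commands": [{"translation": [0,0,0],"rot": [0,0,0],"hand": 0.65},{"translation": [0,0,0],"rot": [0,0,0],"hand": 0.65}]}}

```text
t: 26.52
ee_pos: [0.4479, 0.139, 0.1497]
eef_rot: [[1.0, -0.001, 0.002], [-0.001, -1.0, 0.001], [0.002, -0.001, -1.0]]
ft_force: [-0.6, 0.1, -0.3]
gripper_width: 0.0574
grasp_force: 0.0
```

```bash
python3 look.py w5 small_flange:0.010
python3 - <<'E'
from h import *
f=imaging.grab_frame("side"); im=cv2.cvtColor(f["img"],cv2.COLOR_RGB2BGR)
w=cv2.imread("pics/w5.png"); s=cv2.resize(im[250:330,140:240],(400,300),interpolation=cv2.INTER_CUBIC)
cv2.imwrite("pics/w5b.png",np.hstack([cv2.resize(w,(400,300)),s]))
E
```

```text
[0.4479 0.139  0.1497] 26.52
small_flange [(0.98, [0.4486, 0.1339], np.float64(0.0372), 0.0387, 103)]
  place [([0.4474, 0.1334, 0.0021], 0.92)]
[0.44787473 0.13898214 0.14974034] [0.44752967 0.13989432 0.14900232]
```

View pics/w5b.png

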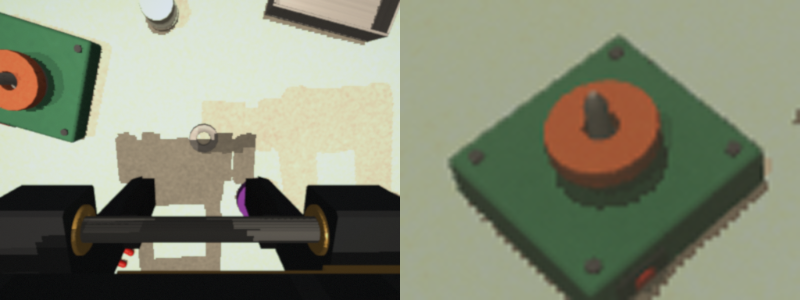

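The new wheel sits flat on the flange. The small flange is 5 mm to the right of the tool. I'll grip it.

Request:
{"name": "jog_arm", "arguments": {"commands": [{"translation": [0,0.55,6],"rot": [0,0,0],"hand": 0.65},{"translation": [0,0.55,12],"rot": [0,0,0],"hand": 0.65},{"translation": [0,0.55,15.5],"rot": [0,0,0],"hand": 0.65},{"translation": [0,0.55,16.95],"rot": [0,0,0],"hand": 0.65},{"translation": [0,0.55,16.95],"rot": [0,0,0],"hand": 0.5}]}}

```text
t: 27.35
ee_pos: [0.4468, 0.1338, -0.0213]
eef_rot: [[1.0, 0.001, -0.001], [0.001, -1.0, -0.0], [-0.001, 0.0, -1.0]]
ft_force: [-0.0, -0.1, 0.9]
gripper_width: 0.0494
grasp_force: 0.0
```

Request:
{"name": "jog_arm", "arguments": {"commands": [{"translation": [0,0,0],"rot": [0,0,0],"hand": 0.3},{"translation": [0,0,0],"rot": [0,0,0],"hand": 0.3},{"translation": [0,0,0],"rot": [0,0,0],"hand": 0.3},{"translation": [0,0,0],"rot": [0,0,0],"hand": 0.3}]}}

```text
t: 27.85
ee_pos: [0.4484, 0.1335, -0.0196]
eef_rot: [[1.0, -0.0, 0.003], [-0.0, -1.0, 0.0], [0.003, -0.0, -1.0]]
ft_force: [0.1, 1.7, 7.7]
gripper_width: 0.035
grasp_force: 30.0
```

Request:
{"name": "jog_arm", "arguments": {"commands": [{"translation": [0,0,-3],"rot": [0,0,0],"hand": 0.3},{"translation": [0,0,-8],"rot": [0,0,0],"hand": 0.3},{"translation": [0,0,-14],"rot": [0,0,0],"hand": 0.3},{"translation": [0.5,0,-18.2],"rot": [0,0,0],"hand": 0.3},{"translation": [1.6,-4,-18.2],"rot": [0,0,0],"hand": 0.3}]}}

```text
t: 28.48
ee_pos: [0.4662, 0.1726, 0.1659]
eef_rot: [[1.0, -0.003, 0.009], [-0.003, -1.0, 0.0], [0.009, -0.0, -1.0]]
ft_force: [0.6, 0.6, -1.4]
gripper_width: 0.0347
grasp_force: 30.0
```

Request:
{"name": "jog_arm", "arguments": {"commands": [{"translation": [2,-5.5,0],"rot": [0,0,0],"hand": 0.3},{"translation": [4,-11,0],"rot": [0,0,0],"hand": 0.3},{"translation": [5.75,-15.65,0],"rot": [0,0,0],"hand": 0.3},{"translation": [5.75,-15.65,0],"rot": [0,0,0],"hand": 0.3},{"translation": [5.75,-15.65,0],"rot": [0,0,0],"hand": 0.3}]}}

```text
t: 29.1
ee_pos: [0.5198, 0.3293, 0.1606]
eef_rot: [[1.0, 0.0, -0.001], [0.0, -1.0, -0.001], [-0.001, 0.001, -1.0]]
ft_force: [-0.2, -0.2, -0.5]
gripper_width: 0.0348
grasp_force: 30.0
```

Request:
{"name": "jog_arm", "arguments": {"commands": [{"translation": [0,0,0],"rot": [0,0,0],"hand": 0.3},{"translation": [0,0,0],"rot": [0,0,0],"hand": 0.3}]}}

```text
t: 29.35
ee_pos: [0.5205, 0.3288, 0.1615]
eef_rot: [[1.0, -0.001, 0.0], [-0.001, -1.0, -0.0], [0.0, 0.0, -1.0]]
ft_force: [-0.3, 0.1, -0.5]
gripper_width: 0.0346
grasp_force: 30.0
```

```bash
python3 bore.py p3 0.030
python3 - <<'E'
from h import *
o=status.get_obs(); f=imaging.grab_frame("wrist"); p=o["ee_pos"]; print(p.round(4),"expect top-rim centre",np.round(proj(f,p+[0,0,.030],o),1))
print(discfit(f,"small_flange",p[2]+.030,o))
for n in ("small_flange","new_wheel","grinder"): print(n,[(np.round(r["xyz"],4).tolist(),round(r["p"],2)) for r in spotter.place_of(f,n)][:2])
print(discfit(f,"new_wheel",.066,o))
print(status.get_obs()["ee_pos"].round(4))
# bore: bright/dark hole profile
c=np.round(proj(f,p+[0,0,.030],o)).astype(int); g=f["img"].sum(2)//3; np.set_printoptions(linewidth=250)
print(c); print(g[c[1]-24:c[1]+22:2, c[0]-44:c[0]+45:2])
E
```

```text
[0.52051139 0.32883626 0.16145372] 0.034624715997838174 29.999861614778638
[0.5206 0.329  0.1615] expect top-rim centre [254.5 250.4]
[(0.82, [0.5231, 0.3286], np.float64(0.0356), 0.0381, 205)]
small_flange [([0.5196, 0.3282, 0.1832], 0.64)]
new_wheel [([0.3601, 0.0581, 0.0027], 0.69), ([0.5135, 0.3297, 0.0509], 0.63)]
grinder [([0.5208, 0.3303, 0.0011], 0.63)]
[(0.91, [0.3871, 0.0932], np.float64(0.0262), 0.0328, 81), (0.85, [0.5226, 0.3316], np.float64(0.0564), 0.0605, 188), (0.43, [0.4657, 0.329], np.float64(0.0679), 0.0726, 210)]
[0.5205 0.3297 0.1612]
[255 250]
[[64 49 46 ... 58 57 57]
 [57 41 25 ... 33 31 31]
 [12 12 13 ... 15 13 13]
 ...
 [11 12 15 ... 11 13 13]
 [13 13 11 ... 13 12 11]
 [12 13 11 ... 13 12 12]]
```

Request:
{"name": "jog_arm", "arguments": {"commands": [{"translation": [0,-0.1,4],"rot": [0,0,0],"hand": 0.3},{"translation": [0,-0.1,7],"rot": [0,0,0],"hand": 0.3},{"translation": [0,-0.1,8.3],"rot": [0,0,0],"hand": 0.3},{"translation": [0,-0.1,9],"rot": [0,0,0],"hand": 0.3},{"translation": [0,-0.1,9.5],"rot": [0,0,0],"hand": 0.3}]}}

```text
t: 30.32
ee_pos: [0.5213, 0.3311, 0.0669]
eef_rot: [[1.0, 0.0, 0.002], [0.0, -1.0, 0.001], [0.002, -0.001, -1.0]]
ft_force: [0.3, -0.6, -0.5]
gripper_width: 0.0353
grasp_force: 30.0
```

Request:
{"name": "jog_arm", "arguments": {"commands": [{"translation": [0,0,0.5],"rot": [0,0,0],"hand": 0.3},{"translation": [0,0,1],"rot": [0,0,0],"hand": 0.3},{"translation": [0,0,1.4],"rot": [0,0,0],"hand": 0.3},{"translation": [0,0,1.7],"rot": [0,0,0],"hand": 0.3},{"translation": [0,0,1.7],"rot": [0,0,0],"hand": 0.3}]}}

```text
t: 30.95
ee_pos: [0.5203, 0.3307, 0.0488]
eef_rot: [[1.0, 0.0, -0.0], [0.0, -1.0, -0.0], [-0.0, 0.0, -1.0]]
ft_force: [0.6, 0.0, -0.3]
gripper_width: 0.0345
grasp_force: 30.0
```

Request:
{"name": "jog_arm", "arguments": {"commands": [{"translation": [0,0,0.15],"rot": [0,0,0],"hand": 0.3},{"translation": [0,0,0.25],"rot": [0,0,0],"hand": 0.3},{"translation": [0,0,0.25],"rot": [0,0,0],"hand": 0.3}]}}

```text
t: 31.32
ee_pos: [0.5205, 0.3308, 0.0467]
eef_rot: [[1.0, -0.0, 0.0], [-0.0, -1.0, 0.0], [0.0, -0.0, -1.0]]
ft_force: [-0.0, 0.1, -0.8]
gripper_width: 0.0347
grasp_force: 30.0
```

Request:
{"name": "jog_arm", "arguments": {"commands": [{"translation": [0,0,0.1],"rot": [0,0,0],"hand": 0.3},{"translation": [0,0,0.2],"rot": [0,0,0],"hand": 0.3},{"translation": [0,0,0.2],"rot": [0,0,0],"hand": 0.3}]}}

```text
t: 31.7
ee_pos: [0.521, 0.331, 0.0464]
eef_rot: [[1.0, 0.0, 0.001], [0.0, -1.0, 0.0], [0.001, -0.0, -1.0]]
ft_force: [-4.8, -1.6, 10.4]
gripper_width: 0.0348
grasp_force: 30.0
```

Seated. I'll release and go to the cap in the tin.

Request:
{"name": "jog_arm", "arguments": {"commands": [{"translation": [0,0,0],"rot": [0,0,0],"hand": 0.6},{"translation": [0,0,0],"rot": [0,0,0],"hand": 0.6},{"translation": [0,0,0],"rot": [0,0,0],"hand": 0.6},{"translation": [0,0,-1.5],"rot": [0,0,0],"hand": 0.6},{"translation": [0,0,-6],"rot": [0,0,0],"hand": 0.6}]}}

```text
t: 32.33
ee_pos: [0.5186, 0.33, 0.1033]
eef_rot: [[1.0, -0.0, -0.005], [-0.0, -1.0, -0.002], [-0.005, 0.002, -1.0]]
ft_force: [0.7, -0.2, 0.7]
gripper_width: 0.053
grasp_force: 0.0
```

Request:
{"name": "jog_arm", "arguments": {"commands": [{"translation": [0,0,-5.5],"rot": [0,0,0],"hand": 0.55},{"translation": [1.4,5,-7.5],"rot": [0,0,0],"hand": 0.55},{"translation": [3,10.5,-7.5],"rot": [0,0,0],"hand": 0.55},{"translation": [4.6,16,-7.5],"rot": [0,0,0],"hand": 0.55},{"translation": [6.2,21.5,-7.5],"rot": [0,0,0],"hand": 0.55}]}}

```text
t: 32.95
ee_pos: [0.5831, 0.1142, 0.1811]
eef_rot: [[1.0, 0.0, 0.002], [0.0, -1.0, 0.0], [0.002, -0.0, -1.0]]
ft_force: [0.7, 0.4, -0.4]
gripper_width: 0.0482
grasp_force: 0.0
```

Request:
{"name": "jog_arm", "arguments": {"commands": [{"translation": [1.6,5.5,0],"rot": [0,0,0],"hand": 0.55},{"translation": [3.2,11,0],"rot": [0,0,0],"hand": 0.55},{"translation": [4.5,13.5,0],"rot": [0,0,0],"hand": 0.55},{"translation": [4.5,13.5,0],"rot": [0,0,0],"hand": 0.55},{"translation": [4.5,13.5,0],"rot": [0,0,0],"hand": 0.55}]}}

```text
t: 33.58
ee_pos: [0.6272, -0.0177, 0.1796]
eef_rot: [[1.0, 0.001, -0.001], [0.001, -1.0, 0.001], [-0.001, -0.001, -1.0]]
ft_force: [-0.6, -0.6, -0.2]
gripper_width: 0.0485
grasp_force: 0.0
```

Request:
{"name": "jog_arm", "arguments": {"commands": [{"translation": [0,0,0],"rot": [0,0,0],"hand": 0.55},{"translation": [0,0,0],"rot": [0,0,0],"hand": 0.55}]}}

```text
t: 33.83
ee_pos: [0.6273, -0.0178, 0.1798]
eef_rot: [[1.0, 0.002, 0.0], [0.002, -1.0, 0.0], [0.0, -0.0, -1.0]]
ft_force: [-0.2, -0.4, 0.5]
gripper_width: 0.0484
grasp_force: 0.0
```

```bash
python3 look.py w6 cap:0.027 tin:0.035
python3 - <<'E'
from h import *
f=imaging.grab_frame("side")
for n,z in (("small_flange",.076),("new_wheel",.066),("cap",.027)): print(n,discfit(f,n,z),[(np.round(r["xyz"],4).tolist(),round(r["p"],2)) for r in spotter.place_of(f,n)][:2])
o=status.get_obs();f=imaging.grab_frame("wrist"); r=spotter.masks_of(f,"cap")
for x in r: 
    v,u=np.nonzero(x["mask"]); print(x["p"],u.min(),u.max(),v.min(),v.max(),u.mean(),v.mean(), len(u))
p=o["ee_pos"]; print(proj(f,[p[0],p[1],.027],o)); print("px/mm",proj(f,[p[0],p[1]-.016,.027],o),proj(f,[p[0]+.016,p[1],.027],o))
E
```

```text
[ 0.6273 -0.0178  0.1798] 33.83
cap [(0.76, [0.6313, -0.0207], np.float64(0.032), 0.0339, 87)]
  place [([0.6254, -0.022, 0.0021], 0.6)]
tin [(0.96, [0.6438, -0.0154], np.float64(0.1475), 0.1794, 486)]
  place [([0.6424, -0.0176, 0.0002], 0.98)]
[ 0.62729007 -0.01778977  0.17975731] [ 0.62743197 -0.01887652  0.17965788]
small_flange [(0.56, [0.5168, 0.3336], np.float64(0.0335), 0.0413, 71)] [([0.5167, 0.3333, 0.0714], 0.67)]
new_wheel [(0.89, [0.331, -0.0594], np.float64(0.0618), 0.071, 55), (0.81, [0.5156, 0.3336], np.float64(0.0559), 0.0692, 121), (0.71, [0.6279, -0.2699], np.float64(0.0632), 0.0718, 40), (0.64, [0.349, 0.1066], np.float64(0.0611), 0.066, 66), (0.6, [0.6128, 0.03], np.float64(0.1621), 0.1989, 139)] [([0.3619, 0.0582, -0.0052], 0.7), ([0.6645, -0.3481, 0.0016], 0.67)]
cap [(0.67, [0.6229, -0.0106], np.float64(0.0459), 0.0561, 37)] [([0.6283, -0.0174, 0.0025], 0.55)]
0.93 241 271 156 187 256.4106910039113 171.3794002607562 767
(np.float64(255.20078056982996), np.float64(174.86670750282224))
px/mm (np.float64(270.4412576814739), np.float64(174.86651477519638)) (np.float64(255.1933017965713), np.float64(159.73599178881227))
```

The cap is about 2 mm ahead of and 1 mm to the right of the tool. I'll go down into the tin and grip it.

Request:
{"name": "jog_arm", "arguments": {"commands": [{"translation": [0.2,0.08,6],"rot": [0,0,0],"hand": 0.55},{"translation": [0.2,0.08,12],"rot": [0,0,0],"hand": 0.55},{"translation": [0.2,0.08,16],"rot": [0,0,0],"hand": 0.55},{"translation": [0.2,0.08,18.5],"rot": [0,0,0],"hand": 0.55},{"translation": [0.2,0.08,19.4],"rot": [0,0,0],"hand": 0.55}]}}

```text
t: 35.15
ee_pos: [0.6281, -0.0197, -0.0164]
eef_rot: [[1.0, -0.0, -0.003], [-0.0, -1.0, 0.001], [-0.003, -0.001, -1.0]]
ft_force: [-0.4, -0.9, -0.6]
gripper_width: 0.0484
grasp_force: 0.0
```

Request:
{"name": "jog_arm", "arguments": {"commands": [{"translation": [0,0,0],"rot": [0,0,0],"hand": 0.25},{"translation": [0,0,0],"rot": [0,0,0],"hand": 0.25},{"translation": [0,0,0],"rot": [0,0,0],"hand": 0.25},{"translation": [0,0,0],"rot": [0,0,0],"hand": 0.25}], "squeeze": 20}}

```text
t: 35.65
ee_pos: [0.6305, -0.0202, -0.013]
eef_rot: [[1.0, 0.0, 0.002], [0.0, -1.0, -0.0], [0.002, 0.0, -1.0]]
ft_force: [-0.5, 0.4, 4.0]
gripper_width: 0.0313
grasp_force: 20.0
```

Request:
{"name": "jog_arm", "arguments": {"commands": [{"translation": [0,0,-4],"rot": [0,0,0],"hand": 0.25},{"translation": [0,0,-9],"rot": [0,0,0],"hand": 0.25},{"translation": [0,0,-15],"rot": [0,0,0],"hand": 0.25},{"translation": [-1,-4,-19],"rot": [0,0,0],"hand": 0.25},{"translation": [-2.6,-9.5,-19],"rot": [0,0,0],"hand": 0.25}]}}

```text
t: 36.28
ee_pos: [0.6065, 0.0747, 0.1809]
eef_rot: [[1.0, -0.003, 0.009], [-0.003, -1.0, -0.001], [0.009, 0.001, -1.0]]
ft_force: [0.2, 0.6, -0.8]
gripper_width: 0.0317
grasp_force: 20.0
```

Request:
{"name": "jog_arm", "arguments": {"commands": [{"translation": [-1.7,-5.5,0],"rot": [0,0,0],"hand": 0.25},{"translation": [-3.4,-11,0],"rot": [0,0,0],"hand": 0.25},{"translation": [-5.1,-16.5,0],"rot": [0,0,0],"hand": 0.25},{"translation": [-6.8,-22,0],"rot": [0,0,0],"hand": 0.25},{"translation": [-8.2,-25.5,0],"rot": [0,0,0],"hand": 0.25}]}}

```text
t: 36.9
ee_pos: [0.5203, 0.3324, 0.1759]
eef_rot: [[1.0, 0.002, 0.0], [0.002, -1.0, 0.0], [0.0, -0.0, -1.0]]
ft_force: [-0.2, 0.1, -1.3]
gripper_width: 0.0315
grasp_force: 20.0
```

Request:
{"name": "jog_arm", "arguments": {"commands": [{"translation": [0,0,0],"rot": [0,0,0],"hand": 0.25},{"translation": [0,0,0],"rot": [0,0,0],"hand": 0.25},{"translation": [0,0,0],"rot": [0,0,0],"hand": 0.25},{"translation": [0,0,0],"rot": [0,0,0],"hand": 0.25}]}}

```text
t: 37.4
ee_pos: [0.5221, 0.3289, 0.1757]
eef_rot: [[1.0, -0.002, 0.0], [-0.002, -1.0, -0.0], [0.0, 0.0, -1.0]]
ft_force: [0.1, 0.3, -0.5]
gripper_width: 0.0315
grasp_force: 20.0
```

Run:
```python
from h import *
o=status.get_obs(); f=imaging.grab_frame("wrist"); p=o["ee_pos"]; print(p.round(4),o["gripper_width"])
for x in spotter.masks_of(f,"cap"):
    v,u=np.nonzero(x["mask"]); print("cap",round(x["p"],2),u.min(),u.max(),v.min(),v.max(),u.mean().round(1),v.mean().round(1))
for dx,dy in ((0,0),(.0162,0),(-.0162,0),(0,.0162),(0,-.0162)): print("exp top",np.round(proj(f,p+[dx,dy,.041],o),1),"bot",np.round(proj(f,p+[dx,dy,.017],o),1))
print("tip expected",proj(f,[.521,.3302,.093],o))
for n,z in (("small_flange",.076),("new_wheel",.066)): print(n,discfit(f,n,z,o))
print([(n,[(np.round(r["xyz"],4).tolist(),round(r["p"],2)) for r in spotter.place_of(f,n)][:2]) for n in ("grinder","cap")])
print(status.get_obs()["ee_pos"].round(4))
im=cv2.cvtColor(f["img"],cv2.COLOR_RGB2BGR); c=cv2.resize(im[90:340,130:380],(600,600),interpolation=cv2.INTER_CUBIC)
cv2.imwrite("pics/p4.png",c)
```

```text
[0.5221 0.3289 0.1757] 0.03148304472419176
cap 0.75 222 289 214 277 255.4 248.3
exp top [254.5 260.8] bot [254.6 239.8]
exp top [254.4 227.7] bot [254.6 210.9]
exp top [254.5 292. ] bot [254.7 267.3]
exp top [219.2 260.8] bot [224.2 239.9]
exp top [289.7 260.7] bot [285.  239.8]
tip expected (np.float64(253.5257770569583), np.float64(193.20674589924812))
small_flange [(0.96, [0.5215, 0.3304], np.float64(0.0364), 0.0381, 115)]
new_wheel [(0.65, [0.3818, 0.0908], np.float64(0.0198), 0.0269, 61), (0.64, [0.5214, 0.3316], np.float64(0.0585), 0.0607, 180)]
[('grinder', [([0.5208, 0.3294, 0.0017], 0.64)]), ('cap', [([0.5145, 0.3299, 0.1922], 0.88), ([0.5187, 0.3318, 0.0669], 0.63)])]
[0.5216 0.3298 0.1756]
```

Request:
{"name": "jog_arm", "arguments": {"commands": [{"translation": [0.15,-0.1,4],"rot": [0,0,0],"hand": 0.25},{"translation": [0.15,-0.1,7.5],"rot": [0,0,0],"hand": 0.25},{"translation": [0.15,-0.1,9],"rot": [0,0,0],"hand": 0.25},{"translation": [0.15,-0.1,9.6],"rot": [0,0,0],"hand": 0.25},{"translation": [0.15,-0.1,10],"rot": [0,0,0],"hand": 0.25}]}}

```text
t: 38.33
ee_pos: [0.5239, 0.3314, 0.0766]
eef_rot: [[1.0, 0.0, 0.002], [0.0, -1.0, 0.001], [0.002, -0.001, -1.0]]
ft_force: [0.3, 0.2, -0.9]
gripper_width: 0.0315
grasp_force: 20.0
```

Request:
{"name": "jog_arm", "arguments": {"commands": [{"translation": [0,0,0.3],"rot": [0,0,0],"hand": 0.25},{"translation": [0,0,0.6],"rot": [0,0,0],"hand": 0.25},{"translation": [0,0,0.9],"rot": [0,0,0],"hand": 0.25},{"translation": [0,0,1.2],"rot": [0,0,0],"hand": 0.25}]}}

```text
t: 38.83
ee_pos: [0.5231, 0.331, 0.0636]
eef_rot: [[1.0, -0.0, 0.0], [-0.0, -1.0, 0.0], [0.0, -0.0, -1.0]]
ft_force: [-0.1, 0.5, -0.7]
gripper_width: 0.0315
grasp_force: 20.0
```

Request:
{"name": "jog_arm", "arguments": {"commands": [{"translation": [0,0,0.1],"rot": [0,0,0],"hand": 0.25},{"translation": [0,0,0.2],"rot": [0,0,0],"hand": 0.25},{"translation": [0,0,0.2],"rot": [0,0,0],"hand": 0.25}]}}

```text
t: 39.2
ee_pos: [0.523, 0.331, 0.0616]
eef_rot: [[1.0, 0.0, -0.0], [0.0, -1.0, -0.0], [-0.0, 0.0, -1.0]]
ft_force: [-0.4, -0.0, -0.2]
gripper_width: 0.0317
grasp_force: 20.0
```

Request:
{"name": "jog_arm", "arguments": {"commands": [{"translation": [0,0,0.1],"rot": [0,0,0],"hand": 0.25},{"translation": [0,0,0.2],"rot": [0,0,0],"hand": 0.25},{"translation": [0,0,0.2],"rot": [0,0,0],"hand": 0.25}]}}

```text
t: 39.58
ee_pos: [0.5232, 0.3311, 0.0599]
eef_rot: [[1.0, 0.0, 0.0], [0.0, -1.0, 0.0], [0.0, -0.0, -1.0]]
ft_force: [-1.6, -0.2, 1.8]
gripper_width: 0.0313
grasp_force: 20.0
```

Request:
{"name": "jog_arm", "arguments": {"commands": [{"translation": [0,0,0.1],"rot": [0,0,0],"hand": 0.25},{"translation": [0,0,0.15],"rot": [0,0,0],"hand": 0.25},{"translation": [0,0,0.15],"rot": [0,0,0],"hand": 0.25}]}}

```text
t: 39.95
ee_pos: [0.5239, 0.3312, 0.0599]
eef_rot: [[1.0, 0.0, 0.002], [0.0, -1.0, 0.0], [0.002, -0.0, -1.0]]
ft_force: [-2.9, -2.2, 10.2]
gripper_width: 0.0318
grasp_force: 20.0
```

Seated at the expected height. I'll release, back off and do the final check.

Request:
{"name": "jog_arm", "arguments": {"commands": [{"translation": [0,0,0],"rot": [0,0,0],"hand": 0.6},{"translation": [0,0,0],"rot": [0,0,0],"hand": 0.6},{"translation": [0,0,0],"rot": [0,0,0],"hand": 0.6},{"translation": [0,0,0],"rot": [0,0,0],"hand": 0.6},{"translation": [0,0,-1.5],"rot": [0,0,0],"hand": 0.6}]}}

```text
t: 40.58
ee_pos: [0.5218, 0.3305, 0.0722]
eef_rot: [[1.0, -0.0, -0.003], [-0.0, -1.0, -0.001], [-0.003, 0.001, -1.0]]
ft_force: [0.2, 0.2, 0.2]
gripper_width: 0.0528
grasp_force: 0.0
```

Request:
{"name": "jog_arm", "arguments": {"commands": [{"translation": [0,0,-4],"rot": [0,0,0],"hand": 0.6},{"translation": [0,0,-9],"rot": [0,0,0],"hand": 0.6},{"translation": [-2,4,-12],"rot": [0,0,0],"hand": 0.6},{"translation": [-4,10,-12],"rot": [0,0,0],"hand": 0.6},{"translation": [-6,15,-12],"rot": [0,0,0],"hand": 0.6}]}}

```text
t: 41.2
ee_pos: [0.4629, 0.1796, 0.1949]
eef_rot: [[1.0, 0.001, 0.003], [0.001, -1.0, 0.0], [0.003, -0.0, -1.0]]
ft_force: [0.1, -0.4, -0.5]
gripper_width: 0.0529
grasp_force: 0.0
```

Run:
```python
from h import *
f=imaging.grab_frame("side"); t=imaging.grab_frame("top"); P=[]
s=cv2.resize(f["img"][235:325,130:250],(400,300),interpolation=cv2.INTER_CUBIC); a=cv2.resize(t["img"][130:220,90:210],(400,300),interpolation=cv2.INTER_CUBIC); b=cv2.resize(t["img"][180:277,350:479],(400,300),interpolation=cv2.INTER_CUBIC); w=cv2.resize(imaging.grab_frame("wrist")["img"],(400,300))
save({"img":np.vstack([np.hstack([s,a]),np.hstack([b,w])])},"fin")
```

```text
(no output)
```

View pics/fin.png

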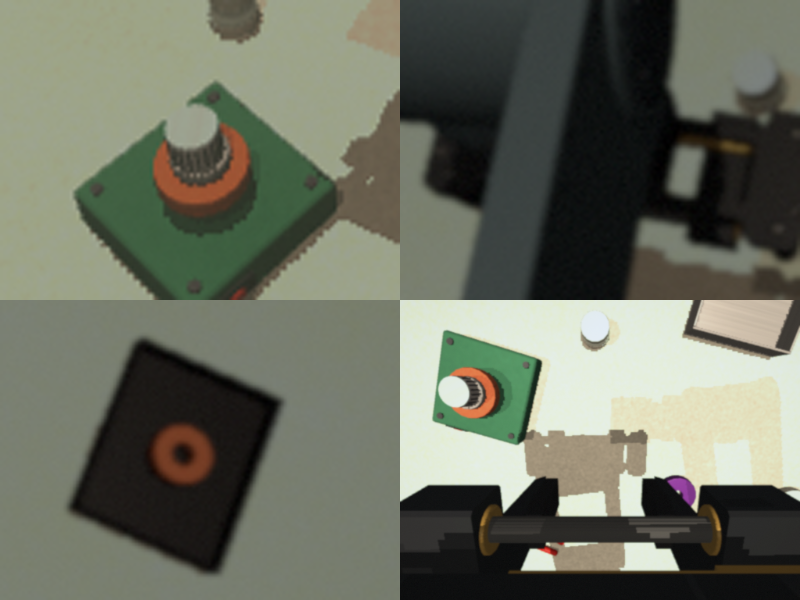

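The cap stands upright and fully down on the stack at (195,140), and the worn wheel lies flat in the tray at (183,453). I'll hand it in.

```bash
python3 -c "
from rig import job; print(job.finish_job())"
```

```text
the job is handed in; nothing more can be done
None
```

The wheel change is done and handed in at about 41 s of the 144 s: the worn wheel lies flat in the tray, and the larger flange, new wheel, smaller flange and cap are on the spindle in that order, each felt to seat on the one below and let go before the next (the hand-in returned no verdict).

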